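Turn the welding current up four clicks and enter it

ROBOT

A 7-joint arm with a two-finger parallel gripper is mounted at the origin on a cart in front of the work surface, level with it; the furniture and walls round the work are solid. World frame = base frame: x ahead of the robot, y to its left, z up, the work surface at z = 0. Lengths are in m, angles in rad, forces in N, time in s.
With the tool pointing down it reaches from about 0.425 to 0.825 m from the base axis. Payload 3.6 kg.
Tool frame: the origin (TCP) lies where the fingers leave the gripper's body, on its centre line; the fingertips stand 73 mm ahead of it and the grasp point (between the pads) lies 54 mm ahead of it; z points along the fingers, y is the line along which they close (so a half turn about z gives the same grasp; the last joint's range is limited). The gripper opens to 85 mm and grips with 20 to 120 N. Pads are 22 mm wide; open, the fingers measure 114 mm over their backs; the gripper's body (76 mm by 85 mm) begins 54 mm behind the grasp point. The pads swing forward as they close: fully open they stand 13 mm farther back than shut.
Start: joints at [-1.282, 0.615, -0.013, 1.423, 0.008, 1.103, -0.04], TCP at [0.201, 0.618, 0.304] pointing down, gripper open.
Joint ranges: [-3.12, 3.12], [-0.3, 2.06], [-1.34, 1.32], [0.26, 2.42], [-1.36, 4.5], [0.01, 1.98], [-2.84, 2.84]. Speed limits (rad/s): [2.79, 2.79, 3.14, 3.14, 3.14, 3.14, 3.14].

INTERFACE

Orientations are given as a unit quaternion [x, y, z, w].
In Python, from station import arm, snapshot, camera_info, ticket gives the robot as it stands. Calls block until the motion is done:
- arm.movep(position, orientation): joint-space move of the TCP to a pose.
- arm.line_to(position, velocity=0.15, ori=None): straight line of the TCP; ori=None keeps the orientation; velocity is the mean speed in m/s.
- arm.move_j(angles): joint-space move.
- arm.move_gripper(opening, effort=None): opening from 0.0 (shut) to 1.0 (fully open); effort is the grip in N (None keeps the last); returns when the fingers have stopped.
- arm.pause(seconds).
- arm.ik(position, orientation): joint angles nearest the present ones, or None.
- snapshot(name): name is "scene" or "top" or "wrist"; returns the picture (480x640x3 uint8, blue, green, red); there is no depth.
- camera_info(name): a dict with "fx", "fy", "cx", "cy" (pixels), "R" (3x3) and "t" (3): a world point X has camera coordinates R X + t; the wrist camera has in their place "T_tool_cam" (4x4, takes a point from camera to tool coordinates, whose origin is the TCP and whose axes are the flange's). Camera axes: x right, y down, z forward; pixel columns grow to the right and rows downward; lengths in m; the calibration is good to about 2 mm. A picture is of the moment at which its call begins: read the wrist's pose just before it. camera_info takes no time and is no camera call.
A pose or a line that the arm cannot do raises arm.MotionError and nothing moves.
- ticket.finish_job(): hands the job in; it is judged then, once.
Readings, each from a call of its own:
- arm.read_time(): time.
- arm.read_joint_positions(): joint angles.
- arm.read_dq(): joint speeds.
- arm.read_effort(): joint torques, N m.
- arm.read_tool_pos(): TCP position.
- arm.read_eef_rot(): TCP orientation.
- arm.read_ft_force(): force on the tool from outside, world axes, zero at the start.
- arm.read_wrist_torque(): the same for the moment, N m.
- arm.read_opening(): opening from 0.0 (shut) to 1.0 (fully open).
- arm.read_finger_force(): force on a finger pad.
Only numpy, scipy, OpenCV 4.12 (cv2) and the standard library are available. Lean on these libraries where they do the work, as an engineer would, in place of code of your own. Each camera call takes 0.05 s, during which the arm holds its last target. There are 200 camera calls.

TASK

On the welding set's remote control unit, turn the current up: push the dial's finger bar round with a fingertip, clockwise as seen from above, exactly four clicks from where it stands, without pinching the bar, turning it the wrong way first or running on past the fourth click. Then press the round push-button fully down with a fingertip to enter the new setting, and leave button and dial alone. Do not press the button before the dial is set, and do not lift or shift any of the loose things lying around or on the unit.

Things in the scene. Friction and masses are not known exactly. Their poses are not given: they have to be found in the camera images.
- unit: the remote control unit: a low grey box with black corner bumpers, fixed to the table by magnet feet, 130 mm deep (x), 250 mm wide (y), panel 60 mm above the table; turned by up to about 0.45 rad. Origin at the centre of its underside; x points to its back. The dial is on the left of the panel (55 mm to +y), the push-button on the right (75 mm to -y)
- dial_axis (a point): point on the vertical axis of the click-stop dial, on the dial's flat face, 76 mm above the table. The dial is a grey disc 98 mm across with a ribbed rim. The point turns with it: x points along the finger bar to its marked end, y to the left of that, z up
- bar_mark (a point): point inside the black finger bar, 40 mm from the dial's axis towards the bar's marked end, 13 mm above the dial's face. The bar stands on the face, runs straight across the axis, is 92 mm long, 18 mm thick, 26 mm tall (side cheeks 21 mm) and has a white line on top of the marked end; either end may be pushed from the side
- dial (a joint): dial angle in rad: 0 at the click-stop where it stands at the start, growing clockwise seen from above. One click is 0.314 rad (18 degrees; one rim rib). Past half-way between two stops it snaps on to the next by itself; a click takes up to about 0.22 N m (some 6 N at 36 mm from the axis). It turns 8 clicks either way
- cheek_left: side cheek of the finger bar, on the left looking from the axis to the marked end (+y of point dial_axis). Pushed near the marked end it turns the dial clockwise. Its origin lies on the dial's axis, 16 mm below the dial's face
- cheek_right: the opposite side cheek of the finger bar. Pushed near the unmarked end it turns the dial clockwise. Origin as for cheek_left
- enter_top (a point): centre of the top of the round steel push-button, 28 mm across, 130 mm from the dial's axis, top 82 mm above the table; pressed straight down
- enter (a joint): travel of the push-button in m: 0 out, 0.006 fully down; a spring brings it back up; fully down takes 5 N
- loose_nut: small bright hex nut, 19x22x10 mm, lying on the panel of the control unit behind the gap between dial and button; origin at its underside; loose bystander, to be left alone
- gas_cup: terracotta-coloured ceramic gas cup, 22 mm across, 40 mm tall, standing left of the unit; origin at its underside; loose bystander, to be left alone
- marker_pen: white marker with a black cap, 138 mm long, 20 mm thick, lying on the table before the unit; origin at its underside; loose bystander, to be left alone
- magnet: red arrow-shaped welding magnet, 76x87x16 mm, lying right of the unit; origin at its underside; loose bystander, to be left alone
- setup_block: steel setup block with bores, 26x76x51 mm, standing behind the unit; origin at its underside; loose bystander, to be left alone
- coupon: steel T-joint coupon, 30x90x34 mm, lying behind the unit; origin at its underside; loose bystander, to be left alone

How it is judged:
By the outcome, as a careful person would: the job done as asked, in the order asked, and still so for the second after the job is handed in, with the robot touching nothing.
It also fails if it takes over 51 s, if anything falls off the work surface, if the arm or the gripper's body presses on something with over 40 N, if the wrist force passes 120 N, or if a joint passes its speed limit or range.

## Working session

There is one attempt and no reset: what is moved stays moved. The work goes in short steps, each a Python script; the robot and the scene stay as the last script left them, time stands still between calls to the robot, and variables do not carry over. Pictures are saved under pics/ and viewed, at most 10 in all, crops included, and the job is handed in when it is done.

```bash
mkdir -p pics; python3 - <<'E'
from station import *
import cv2
for n in("top","scene"):
    cv2.imwrite(f"pics/{n}0.png",snapshot(n)); c=camera_info(n); print(n,c)
print(camera_info("wrist"),arm.read_time(),arm.read_eef_rot(),arm.read_tool_pos())
E
```

```text
top {'fx': 472.11079643307846, 'fy': 472.11079643307846, 'cx': 324.0774776184512, 'cy': 241.39822367535632, 'R': array([[-3.22931782e-02, -9.99478326e-01,  4.75881499e-04],
       [-9.68103579e-01,  3.11610908e-02, -2.48605003e-01],
       [ 2.48460483e-01, -8.48894824e-03, -9.68604835e-01]]), 't': array([0.02962655, 0.60918964, 0.80197947])}
scene {'fx': 490.6703245548817, 'fy': 490.6703245548817, 'cx': 331.24529067483957, 'cy': 238.53524559393412, 'R': array([[ 0.60893166, -0.7931146 , -0.01309405],
       [-0.59691823, -0.44730137, -0.66604062],
       [ 0.52238956,  0.4133893 , -0.74580053]]), 't': array([-0.32022844,  0.40815561,  0.60396161])}
{'fx': 383.226697437113, 'fy': 383.226697437113, 'cx': 313.62846749158007, 'cy': 241.45900025710273, 'T_tool_cam': array([[-8.92756397e-04, -9.57144119e-01, -2.89610666e-01,
         7.31638549e-02],
       [ 9.99999580e-01, -9.14689370e-04, -5.96195959e-05,
        -7.56577675e-04],
       [-2.07839252e-04, -2.89610597e-01,  9.57144534e-01,
        -6.94831793e-02],
       [ 0.00000000e+00,  0.00000000e+00,  0.00000000e+00,
         1.00000000e+00]])} 0.1 [ 1.56715694e-01  9.87643097e-01 -1.12891657e-03 -1.72270917e-04] [0.20109784 0.61757594 0.30285466]
```

View pics/top0.png

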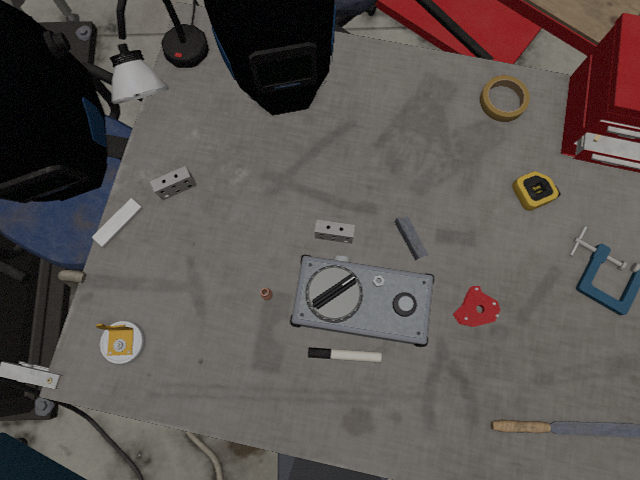

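View pics/scene0.png

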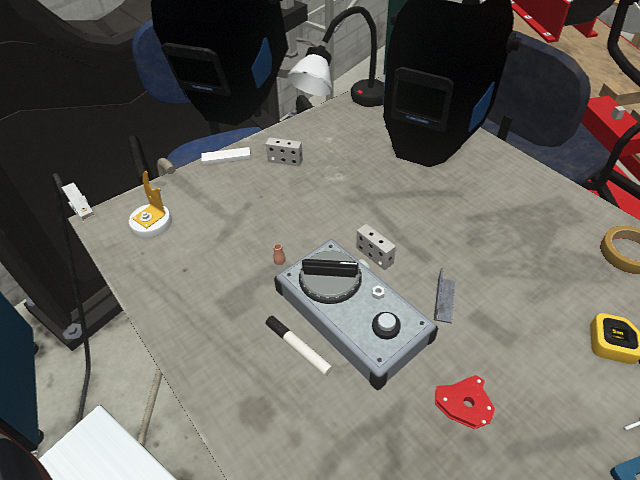

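The top view shows the unit around (362,300), the dial near (334,293), the bar running from (315,305) to (354,280), the button at (404,303) and the nut at (379,281). I'll enlarge that region.

```bash
cat > h.py <<'E'
import numpy as np, cv2
from station import *
def back(n,u,v,z):
    c=camera_info(n); R=c["R"];t=c["t"]
    d=R.T@np.array([(u-c["cx"])/c["fx"],(v-c["cy"])/c["fy"],1]); o=-R.T@t
    return o+d*(z-o[2])/d[2]
def proj(n,X):
    c=camera_info(n); p=c["R"]@np.array(X)+c["t"]; return np.array([c["fx"]*p[0]/p[2]+c["cx"],c["fy"]*p[1]/p[2]+c["cy"]])
E
python3 - <<'E'
import cv2
a=cv2.imread("pics/top0.png")[245:355,285:445]
cv2.imwrite("pics/c1.png",cv2.resize(a,None,fx=5,fy=5,interpolation=cv2.INTER_CUBIC))
a=cv2.imread("pics/scene0.png")[235:385,265:445]
cv2.imwrite("pics/c2.png",cv2.resize(a,None,fx=4,fy=4,interpolation=cv2.INTER_CUBIC))
E
```

```text
(no output)
```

View pics/c1.png

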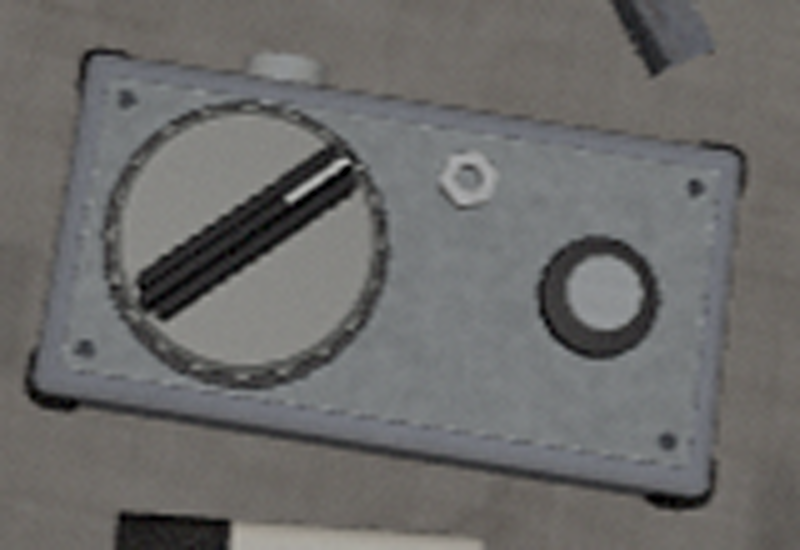

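View pics/c2.png

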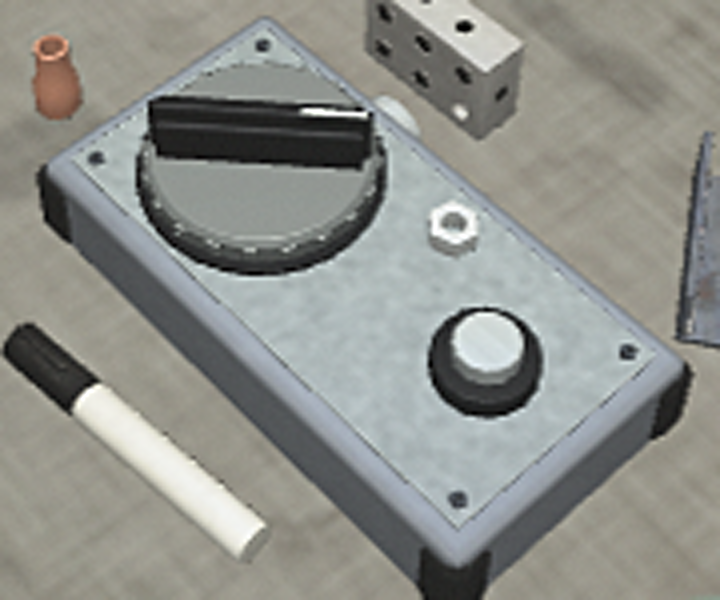

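The crops show these positions:
- **Top crop:** dial face centre (247,241), bar from (148,291) to (347,163) with the white mark at the right/back end, button top (605,291), nut (469,179).
- **Scene crop:** button top (487,343), bar top line from (150,99) to (373,112).

```bash
python3 - <<'E'
from h import *
T=lambda u,v,z: back("top",u/5+285-.4,v/5+245-.4,z)
S=lambda u,v,z: back("scene",u/4+265-.4,v/4+235-.4,z)
ax=T(247,241,.074);bt=T(605,291,.082);bs=S(487,343,.082)
m=T(347,163,.1);u=T(148,291,.1);w1=T(352,160,.102);w0=T(290,200,.102)
print("axis",ax,"btn",bt,bs,"dist",np.hypot(*(ax-bt)[:2]))
print("bar",m,u,(m+u)/2,np.linalg.norm(m-u),np.arctan2(*(m-u)[1::-1]),"mark",np.arctan2(*(w1-w0)[1::-1]))
s1=S(373,112,.1);s0=S(150,99,.1);print("scene bar",s1,s0,(s0+s1)/2,np.linalg.norm(s1-s0),np.arctan2(*(s1-s0)[1::-1]))
print("nut",T(469,179,.07),S(453,222,.07)); d=bt-ax; print("unit yaw",np.arctan2(-d[0],d[1])-np.pi, "mag?",S(520,40,.05))
import math
print(arm.ik([ax[0],ax[1],.2],[1,0,0,0]),arm.ik([bt[0],bt[1],.2],[1,0,0,0]))
E
```

```text
axis [ 0.51360934 -0.00495888  0.074     ] btn [ 0.49035854 -0.13223871  0.082     ] [ 0.48718188 -0.13600652  0.082     ] dist 0.1293860659669286
bar [ 0.53656349 -0.04083666  0.1       ] [0.49341903 0.03106815 0.1       ] [ 0.51499126 -0.00488426  0.1       ] 0.08385550614913796 -1.0303607966162134 mark -1.0290097352175303
scene bar [ 0.54048857 -0.04467041  0.1       ] [0.49153094 0.03183553 0.1       ] [ 0.51600976 -0.00641744  0.1       ] 0.09082955848605205 -1.0015404165807158
nut [ 0.53442516 -0.08748468  0.07      ] [ 0.53361722 -0.09021373  0.07      ]
unit yaw -0.18068249857598007 mag? [ 0.64792763 -0.05104634  0.05      ]
[-0.46733263  0.63008989  0.67505017  1.94932125 -0.56504814  0.75829055
 -1.03263169] [-0.18921063  0.61035926  0.62857956  1.96397032 -0.52690611  0.73447651
 -0.81516764]
```

```bash
cat >> h.py <<'E'
AX=np.array([.5145,-.0055]); TH=-1.02+np.pi; CL=0.314
def q(psi): return [np.cos(psi/2),np.sin(psi/2),0,0]
def pose(a,s,z,r=.034):
    """finger beside the unmarked end when bar's unmarked end is at angle a; s = offset from bar centreline"""
    e=np.array([np.cos(a),np.sin(a)]);t=np.array([-e[1],e[0]])
    return [*(AX+r*e+s*t),z],q(a+np.pi/2)
E
python3 - <<'E'
from h import *
for k in range(5):
    p,o=pose(TH-k*CL,.021,.157); print(np.round(arm.ik(p,o),2))
arm.move_gripper(0.0,20)
arm.movep(*pose(TH,.034,.25))
print(arm.read_time(),arm.read_tool_pos(),arm.read_opening(),arm.read_ft_force(),arm.read_joint_positions())
for k in range(5):
    p,o=pose(TH-k*CL,.021,.157); print(np.round(arm.ik(p,o),2))
cv2.imwrite("pics/w1.png",snapshot("wrist"))
E
```

```text
[ 0.04  0.58 -0.17  2.06  0.19  0.51  1.86]
[-0.02  0.59 -0.11  2.04  0.12  0.52  1.59]
[-0.08  0.59 -0.04  2.02  0.05  0.53  1.34]
[-0.13  0.61  0.03  1.98 -0.03  0.55  1.1 ]
[-0.18  0.62  0.11  1.95 -0.12  0.57  0.87]
3.25 [0.46802126 0.00651791 0.25008757] -0.0030804242654256485 [ 0.140774   -0.86714263  0.23456741] [-0.04187532  0.40915392 -0.02559165  2.00058209  0.0145722   0.73148737
  2.0468175 ]
[-0.06  0.58 -0.02  2.06  0.02  0.5   2.03]
[-0.12  0.58  0.04  2.05 -0.05  0.51  1.76]
[-0.17  0.6   0.1   2.02 -0.12  0.53  1.5 ]
[-0.23  0.61  0.17  1.99 -0.19  0.56  1.26]
[-0.28  0.63  0.27  1.96 -0.29  0.59  1.04]
```

View pics/w1.png

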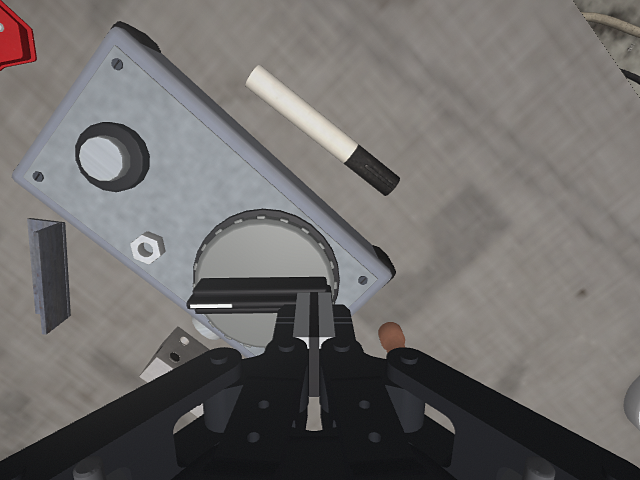

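The wrist view shows the bar level in the image, so it is parallel to the tool. Its marked end is at (190,303) and its unmarked end at (328,285). The closed fingertips are around (314,293) and the button top is at (102,158).

```bash
cat >> h.py <<'E'
from scipy.spatial.transform import Rotation as Ro
def wcam():
    c=camera_info("wrist"); T=np.eye(4); T[:3,:3]=Ro.from_quat(arm.read_eef_rot()).as_matrix(); T[:3,3]=arm.read_tool_pos()
    return c,T@c["T_tool_cam"]
def wback(u,v,z):
    c,M=wcam(); d=M[:3,:3]@np.array([(u-c["cx"])/c["fx"],(v-c["cy"])/c["fy"],1]); o=M[:3,3]
    return (o+d*(z-o[2])/d[2]).round(4)
def wproj(X):
    c,M=wcam(); p=M[:3,:3].T@(np.array(X)-M[:3,3]); return (p[:2]/p[2]*c["fx"]+[c["cx"],c["cy"]]).round(1)
E
python3 - <<'E'
from h import *
print("btn",wback(102,158,.082))
a=wback(190,306,.102);b=wback(232,306,.102);print("line",a,b,np.arctan2(*(a-b)[1::-1]), "off from AX along t", (a[:2]-AX)@[np.cos(TH+np.pi/2),np.sin(TH+np.pi/2)])
print("axis",wback(265,288,.076))
print("pred bar ends top",[wproj([*(AX+k*.046*np.array([np.cos(TH),np.sin(TH)])),.102]) for k in(1,-1)])
T=arm.read_tool_pos()
for d in(.06,.073,.086): print(d,[wproj(np.array(T)+Ro.from_quat(arm.read_eef_rot()).apply([x,0,d])) for x in(-.011,.011)])
i=cv2.imread("pics/w1.png")[190:350,180:380]; cv2.imwrite("pics/c3.png",cv2.resize(i,None,fx=3.75,fy=3.75,interpolation=cv2.INTER_CUBIC))
E
```

```text
btn [ 0.4891 -0.1326  0.082 ]
line [ 0.5381 -0.0422  0.102 ] [ 0.5243 -0.0198  0.102 ] -1.0186433363393919 off from AX along t -0.0009022189070694887
axis [ 0.5145 -0.0053  0.076 ]
pred bar ends top [array([333.4, 304.8]), array([186. , 304.7])]
0.06 [array([316. , 354.4]), array([316. , 302.7])]
0.073 [array([315.8, 336.7]), array([315.9, 288.4])]
0.086 [array([315.7, 321.5]), array([315.7, 276.3])]
```

View pics/c3.png

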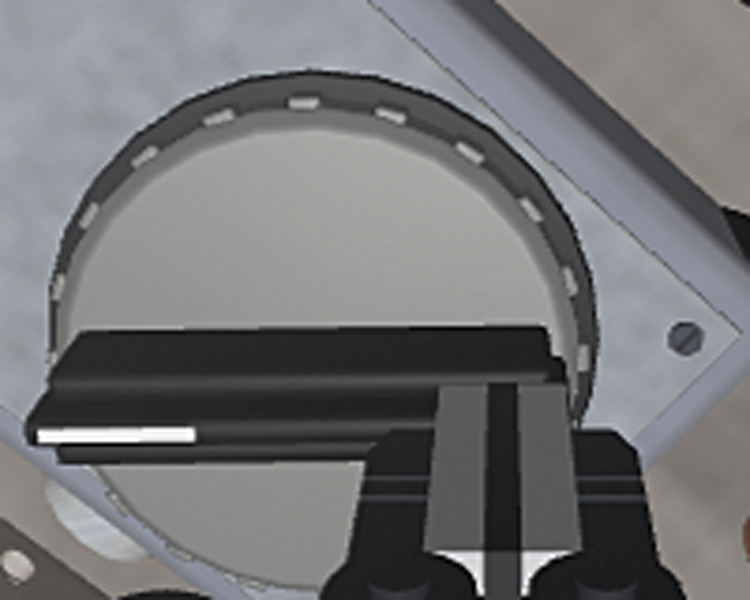

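The crop confirms the model. The fingertip edge is where a 73 mm finger predicts, the bar angle is -1.019 and the axis matches. Next I descend and feel for contact.

```bash
python3 - <<'E'
from h import *
t=np.array([np.cos(TH+np.pi/2),np.sin(TH+np.pi/2),0])
f=lambda: np.array(arm.read_ft_force())
f0=f()
for z in (.18,.170,.163,.158):
    arm.line_to(pose(TH,.034,z)[0],velocity=.08); d=f()-f0; print(z,d.round(2))
    if abs(d[2])>2: arm.line_to(pose(TH,.034,z+.006)[0]); break
z=arm.read_tool_pos()[2]; f0=f()
for s in np.arange(.026,.014,-.001):
    arm.line_to(pose(TH,s,.158)[0],velocity=.03); ft=(f()-f0)@t; print(round(s,4),round(ft,2))
    if ft>1.2: break
print(arm.read_time(),arm.read_tool_pos())
E
```

```text
0.18 [-0.18  0.43 -0.42]
0.17 [ 0.09  0.56 -0.11]
0.163 [ 0.15 -0.66 -0.26]
0.158 [-1.18  0.28  0.21]
0.026 -0.24
0.025 -0.66
0.024 -0.72
0.023 -1.42
0.022 -1.18
0.021 0.16
0.02 -1.19
0.019 0.87
0.018 2.6
7.5167 [0.480464   0.01367299 0.15785972]
```

```bash
python3 - <<'E'
from h import *
f=lambda: np.array(arm.read_ft_force())
for k in np.arange(.15,3.76,.15):
    a=TH-k*CL; p,o=pose(a,.0185,.158); arm.line_to(p,velocity=.035,ori=o)
    print(round(k,2),round(f()@[np.cos(a+np.pi/2),np.sin(a+np.pi/2),0],1),end=" | ")
p,o=pose(a,.03,.158); arm.line_to(p,velocity=.08)
p,o=pose(a,.03,.20); arm.line_to(p,velocity=.15)
print(arm.read_time(), [wproj([*(AX+s*.046*np.array([np.cos(TH-4*CL),np.sin(TH-4*CL)])),.102]) for s in(1,-1)])
w=snapshot("wrist");t=snapshot("top")[245:355,285:445]
t=cv2.resize(t,(400,275),interpolation=cv2.INTER_CUBIC); i=np.zeros((480,800,3),np.uint8); i[:240,:320]=0
i[:480,:400]=cv2.resize(w[:, :533],(400,480)) if 0 else w[:,120:520]; i[:275,400:]=t; cv2.imwrite("pics/d1.png",i)
E
```

```text
0.15 4.3 | 0.3 5.7 | 0.45 -1.0 | 0.6 -0.5 | 0.75 0.3 | 0.9 1.4 | 1.05 3.2 | 1.2 4.8 | 1.35 5.0 | 1.5 -0.7 | 1.65 -0.5 | 1.8 0.6 | 1.95 1.7 | 2.1 3.8 | 2.25 5.4 | 2.4 4.0 | 2.55 0.0 | 2.7 0.3 | 2.85 1.3 | 3.0 3.0 | 3.15 5.3 | 3.3 5.9 | 3.45 0.0 | 3.6 -0.1 | 3.75 0.0 | 14.4917 [array([338.4, 348.2]), array([152.7, 335.6])]
```

View pics/d1.png

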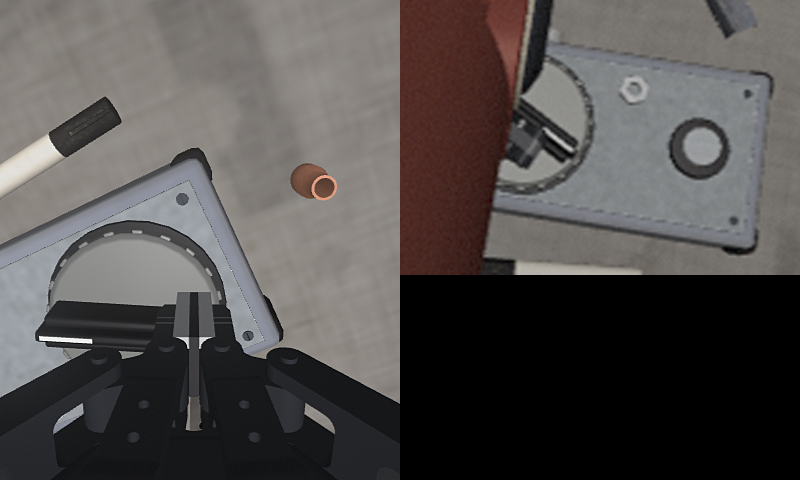

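The force log shows four distinct snaps. The bar's marked end is at crop (37,338), against a prediction of (33,336) for exactly four clicks. Now the button.

```bash
python3 - <<'E'
from h import *
p=np.array(arm.read_tool_pos()); o=q(2.6)
arm.line_to([*p[:2],.25]); B=[.489,-.133]
arm.movep([*B,.22],o); arm.line_to([*B,.165],velocity=.1); arm.pause(.3)
f0=arm.read_ft_force()[2]
for z in np.arange(.159,.1419,-.001):
    arm.line_to([*B,z],velocity=.03); d=arm.read_ft_force()[2]-f0; print(round(z,4),round(arm.read_tool_pos()[2],4),round(d,2),end=" | ")
    if d>11: break
arm.pause(.3); print("hold",arm.read_ft_force()[2]-f0,arm.read_tool_pos())
arm.line_to([*B,.25],velocity=.12)
arm.move_j([-1.282,.615,-.013,1.423,.008,1.103,-.04])
print(arm.read_time())
t=snapshot("top")[245:355,285:445]; cv2.imwrite("pics/e1.png",cv2.resize(t,None,fx=5,fy=5,interpolation=cv2.INTER_CUBIC))
E
```

```text
0.159 0.1587 -0.74 | 0.158 0.1579 -0.7 | 0.157 0.1569 -0.16 | 0.156 0.1559 -0.87 | 0.155 0.1549 -0.81 | 0.154 0.1541 -0.39 | 0.153 0.1531 0.61 | 0.152 0.1521 1.67 | 0.151 0.1511 2.06 | 0.15 0.15 2.88 | 0.149 0.149 3.51 | 0.148 0.1486 8.07 | 0.147 0.1485 15.43 | hold 14.70494901355617 [ 0.48907945 -0.13308714  0.14854747]
24.3167
```

View pics/e1.png

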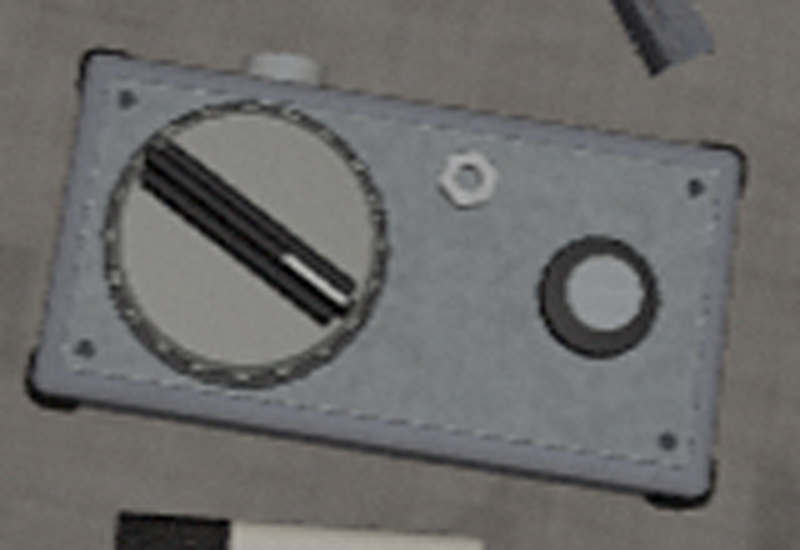

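The bar now runs from (150,160) to the marked end at (348,302), which is about 70° clockwise or four clicks. The button is back up, and the nut and pen haven't moved. The press bottomed on a hard stop after about 6 mm.

```bash
python3 -c "
from station import *
print(ticket.finish_job())"
```

```text
the job is handed in; nothing more can be done
None
```

The dial is four clicks clockwise from where it stood, the button was then pressed fully down and came back up, and the job is handed in with the arm clear (about 24 s of robot time used).

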